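# Open the photometer's vial well

## Robot

A 7-joint arm with a two-finger parallel gripper is mounted at the origin on the work surface. World frame = base frame: x ahead of the robot, y to its left, z up, the work surface at z = 0. Lengths are in m, angles in degrees, forces in N, time in s.
With the tool pointing down it reaches from about 0.4 to 0.9 m from the base axis. Payload 5.6 kg.
Tool frame: the origin (TCP) lies midway between the tips of the shut fingers; the grasp point (between the pads) lies 19 mm behind it (bot.pinch_z is the distance from the TCP to the grasp point, in m); z points along the fingers, y is the line along which they close (so a half turn about z gives the same grasp; the last joint's range is limited). The gripper opens to 92 mm and grips with 3 to 60 N. Pads are 20 mm wide; open, the fingers measure 128 mm over their backs; the gripper's body (75 mm by 189 mm) begins 69 mm behind the grasp point.
Start: joints at [72.823, 26.786, -0.665, 91.828, 0.344, 61.387, -3.226], TCP at [0.165, -0.629, 0.215] pointing down, gripper open.
Joint ranges: [-144.91, 144.91], [-17.63, 115.5], [-89.93, 88.59], [15.96, 139.68], [-74.01, 254.01], [8.47, 105.57], [-167.45, 167.45]. Speed limits (degrees/s): [147.25, 147.25, 180, 180, 180, 180, 180].

## Interface

Orientations are given as a 3x3 rotation matrix whose columns are the frame's x, y, z axes.
In Python, from workcell import bot gives the robot as it stands.
- The arm moves only by the tool apply_moves, never from a script. Its argument "increments" is a list of rows, each an object with "dp": the shift along the tool's x, y, z in cm, a list of three; "rot": the turn, a rotation vector about the tool's x, y, z in rad, a list of three; "hand": the finger opening in cm, from 0 to 9.19. In form: [{"dp": [x, y, z], "rot": [rx, ry, rz], "hand": hand}, ...]. A call has 1 to 10 rows; each row is the pose to reach, as a shift and turn from the pose commanded when the call began, along the tool's axes at that moment; what a row does not reach only later rows make up. A row lasts 1/8 s, in which the tool goes at most 62.5 mm and 10.7 degrees, less where a joint would pass 70% of its speed; a pose out of reach is approached as far as the arm can. A call with a gripper value outside its range is refused whole. The fingers move at their own pace and stop on an object; "grip_force" is the grip in N (left out, the last holds). Time passes only in rows, so rows that repeat a pose let the fingers close. It gives the time, the measured TCP pose, the force, the opening and the grip force at its end, in the units of the state.
- bot.read_state(): the state, without advancing time (a new reading comes with each control period).
- bot.read_camera(name): name is "scene" or "top" or "wrist"; returns the picture (400x640x3 uint8, red, green, blue); there is no depth.
- bot.get_calibration(name): a dict with "K" (3x3 intrinsics, pixels), "extrinsics" (4x4, takes a point from camera to world coordinates). Camera axes: x right, y down, z forward; pixel columns grow to the right and rows downward; lengths in m; the calibration is good to about 2 mm. The wrist camera is an equidistant fisheye: a pixel r from the principal point sees the ray r / f radians off the axis. A picture is of the moment at which its call begins: read the wrist's pose just before it. get_calibration takes no time and is no camera call; for the wrist camera it gives the pose at the moment of the call.
- bot.sign_off(): hands the job in; it is judged then, once.
Trained networks look in the newest picture that a camera, given by its name, has taken for a name from the list of things; names that differ only in an ending like _2 or _b are one class to them, and where a whole thing is asked for, a point or a joint stands for the part that bears it (a point fixed in the world has none). Each returns a list of dicts, best first, with "confidence" (0 to 1); they miss things now and then, are a little off and sometimes report something else, mostly with a low value. They report only what shows in the picture. A call takes as long as a camera call. They do not tell look-alikes from the thing itself.
- bot.search_frame(camera, query): "point" ([x, y, z] in m, in world coordinates, good to about 4 mm: the middle of the surface that is visible of it).
- bot.cut_out(camera, query): "region" (400x640 bool, what is visible of it).
- bot.spot_point(camera, query): "point" ([x, y, z] in m, in world coordinates, good to about 4 mm: a listed point, or the origin of a listed thing).
The state is a dict: "time_s": time; "joints": joint angles; "dq": joint speeds; "joint_torque": joint torques, N m; "ee_pos": TCP position; "eef_rot": TCP orientation; "contact_force": force on the tool from outside, world axes, zero at the start; "wrist_torque": the same for the moment, N m; "finger_gap": finger opening in m; "finger_force": force on a finger pad.
Only numpy, scipy, OpenCV 4.12 (cv2) and the standard library are available. Lean on these libraries where they do the work, as an engineer would, in place of code of your own. Each camera call takes 0.05 s, during which the arm holds its last target. There are 200 camera calls.

## Task

Get the photometer ready for a sample: swing the round dust cover over its vial well aside on its pin, anticlockwise seen from above, about a quarter turn until it comes to its open stop, and leave it there. The vial warmer next to it has a square cover: leave that one shut.

Things in the scene. Friction and masses are not known exactly. Their poses are not given: they have to be found in the camera images.
- round_cover (a joint): Angle of the photometer's cover, the one to open: 0 shut, grows anticlockwise from above, stop at 1.6; starts at 0 to 0.15; friction (under 1 N at the knob) keeps it where left. Cover: grey metal disc 54 mm across, 4 thick, on a 20 mm wide arm, over a 34 mm well, 60 mm from pin. Photometer: white box 160 x 130 x 64 mm high, fixed, display and keys near the robot, left or right of the warmer.
- round_cover_knob (a point): Centre of the upright black round knob on the free end of the round cover's arm: 16 mm diameter, 30 mm tall; the arm's upper face is 14.5 mm below this point. 95 mm from the pin axis: shut, it lies on the robot's side of the pin; open, to the robot's right of it. Nothing but the pin stands within 35 mm of its path.
- round_cover_pin (a point): Top of the upright pin about which the round cover turns, at the photometer's far side from the robot: dark, 12 mm diameter, top 77 mm over the bench. The knob runs on a level circle of 95 mm radius about it.
- square_cover (a joint): Swing angle of the vial warmer's cover, to be left alone: 0 shut, grows anticlockwise from above; starts at 0 to 0.1. The warmer is a smaller white box, 120 x 100 x 56 mm high, fixed, without a display, beside the photometer; its cover is a square-cornered 42 x 46 mm grey metal plate with the same kind of black knob.
Mind the look-alikes: they are no part of the job. Leave any yellow look-alike of the part that bears round_cover alone. Leave any turquoise look-alike of the part that bears square_cover alone.

How it is judged (in metres and radians):
At the end, for the whole second after the job is handed in: The round cover is at rest within 0.25 rad (14 degrees) of its open stop at 1.6 rad, and the square cover is still shut (under 0.25 rad) (value of joint round_cover above 1.35 rad and velocity of joint round_cover between -0.05 and 0.05 rad/s and value of joint square_cover below 0.25 rad); the robot touches nothing.
It fails at once if the vial warmer's square cover was swung open (0.25 rad or more) (value of joint square_cover above 0.25 rad).
It also fails if it takes over 32 s, if anything falls off the work surface, if the arm or the gripper's body presses on something with over 40 N, if the wrist force passes 120 N, or if a joint passes its speed limit or range.

## Working session

There is one attempt and no reset: what is moved stays moved. The work goes in short steps, Python scripts to look and compute and a tool call to move; the robot and the scene stay as the last step left them, time stands still between calls to the robot, and variables do not carry over. Pictures are saved under pics/ and viewed, at most 10 in all, crops included, and the job is handed in when it is done.

Besides the shell and the picture viewer there is one more tool, called after "Call:" by a JSON object that holds its "method" and its "body", one argument or row to a line. apply_moves: Moves the arm, as the interface text tells. Its arguments: {"type":"object","properties":{"increments":{"type":"array","items":{"type":"object","properties":{"dp":{"type":"array","items":{"type":"number"}},"rot":{"type":"array","items":{"type":"number"}},"hand":{"type":"number"}}}},"grip_force":{"type":"number"}},"required":["increments"]}

```bash
mkdir -p pics; python3 - <<'E'
from workcell import bot
import cv2,numpy as np
ims=[]
for c in ("scene","top"):
    im=bot.read_camera(c); cv2.imwrite(f"pics/{c}0.png",im[:,:,::-1])
    for q in ("round_cover_knob","round_cover_pin"):
        for d in bot.spot_point(c,q): print(c,q,np.round(d["point"],3),round(d["confidence"],2))
    for q in ("round_cover","square_cover"):
        for d in bot.search_frame(c,q): print(c,q,np.round(d["point"],3),round(d["confidence"],2))
    k=bot.get_calibration(c); print(np.round(k["K"],1).tolist(),np.round(k["extrinsics"],3).tolist())
s=bot.read_state();print(s["time_s"],s["ee_pos"],np.round(s["eef_rot"],3))
E
```

```text
scene round_cover_knob [0.731 0.279 0.086] 0.94
scene round_cover_knob [0.512 0.141 0.084] 0.92
scene round_cover_knob [0.271 0.193 0.085] 0.72
scene round_cover_pin [0.359 0.214 0.075] 0.93
scene round_cover_pin [0.816 0.312 0.074] 0.91
scene round_cover_pin [0.597 0.166 0.078] 0.74
scene round_cover [0.548 0.156 0.073] 0.89
scene round_cover [0.769 0.293 0.068] 0.88
scene round_cover [0.307 0.197 0.069] 0.74
scene square_cover [ 0.673 -0.086  0.063] 0.72
scene square_cover [ 0.486 -0.138  0.064] 0.57
[[413.1, 0.0, 325.4], [0.0, 413.1, 198.9], [0.0, 0.0, 1.0]] [[-0.864, 0.431, -0.26, 0.8], [0.503, 0.738, -0.45, 0.485], [-0.002, -0.52, -0.854, 0.959], [0.0, 0.0, 0.0, 1.0]]
top round_cover_knob [0.729 0.276 0.088] 0.83
top round_cover_knob [0.27  0.187 0.086] 0.71
top round_cover_knob [0.509 0.137 0.082] 0.69
top round_cover_pin [0.597 0.169 0.079] 0.76
top round_cover_pin [0.821 0.31  0.077] 0.64
top round_cover_pin [0.366 0.218 0.079] 0.59
top round_cover [0.307 0.203 0.073] 0.98
top round_cover [0.77  0.293 0.071] 0.82
top round_cover [0.55  0.155 0.072] 0.78
top square_cover [ 0.486 -0.135  0.064] 0.61
top square_cover [ 0.676 -0.085  0.062] 0.55
top square_cover [0.545 0.155 0.072] 0.55
[[379.7, 0.0, 312.0], [0.0, 379.7, 199.7], [0.0, 0.0, 1.0]] [[0.009, -0.996, 0.092, 0.457], [-1.0, -0.009, 0.007, 0.024], [-0.006, -0.092, -0.996, 1.032], [0.0, 0.0, 0.0, 1.0]]
0.5 [ 0.16508557 -0.62866296  0.21453791] [[ 0.967  0.254 -0.   ]
 [ 0.254 -0.967  0.   ]
 [-0.    -0.    -1.   ]]
```

View pics/scene0.png

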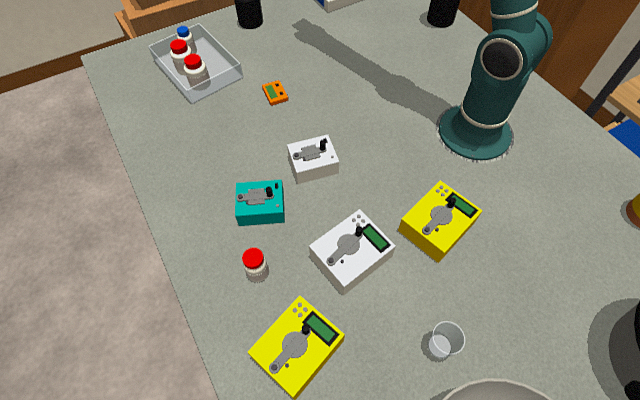

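View pics/top0.png

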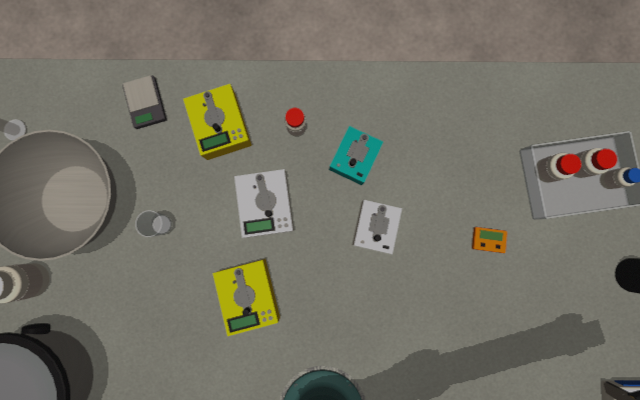

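Candidates (scene pixels): the white unit's knob at (359,231), the near yellow's at (451,202) and the far yellow's at (306,329). The warmers, white at (313,155) and turquoise at (260,203), have square covers. I choose the white unit with the display at (350,248) and will check it in a crop.

```bash
python3 - <<'E'
import cv2
a=cv2.imread("pics/scene0.png")[190:310,290:450]; cv2.imwrite("pics/crop0.png",cv2.resize(a,None,fx=5,fy=5,interpolation=cv2.INTER_CUBIC))
E
```

```text
(no output)
```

View pics/crop0.png

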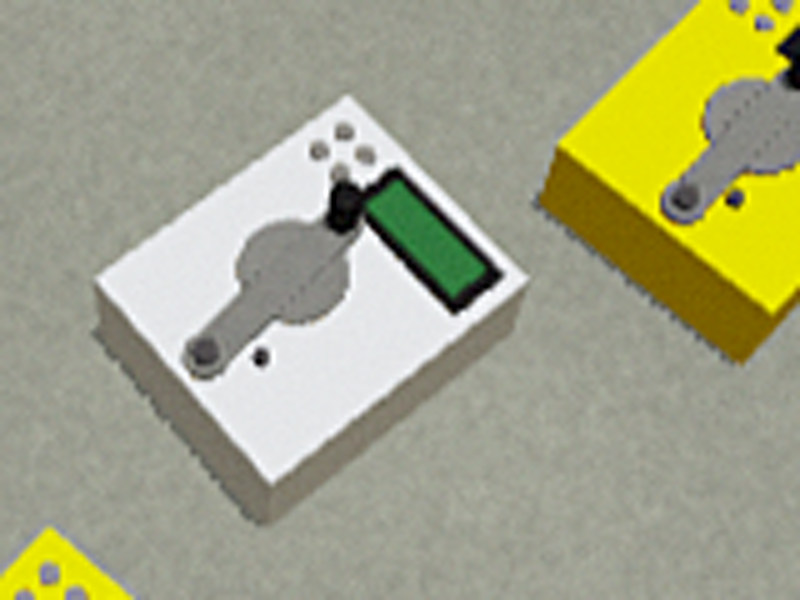

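Call:
{"method": "apply_moves", "body": {
  "increments": [
    {"dp":[33,-15,0],"rot":[0,0,0],"hand":4},
    {"dp":[33,-15,0],"rot":[0,0,0],"hand":4},
    {"dp":[33,-15,0],"rot":[0,0,0],"hand":4},
    {"dp":[33,-15,0],"rot":[0,0,0],"hand":4},
    {"dp":[33,-15,0],"rot":[0,0,0],"hand":4},
    {"dp":[33,-15,0],"rot":[0,0,0],"hand":4},
    {"dp":[53,-65,0],"rot":[0,0,0],"hand":4},
    {"dp":[53,-65,0],"rot":[0,0,0],"hand":4},
    {"dp":[53,-65,0],"rot":[0,0,0],"hand":4},
    {"dp":[53,-65,0],"rot":[0,0,0],"hand":4}
  ]
}}

```text
time_s: 1.75
ee_pos: [0.4772, -0.1498, 0.2149]
eef_rot: [[0.967, 0.254, 0.001], [0.254, -0.967, -0.0], [0.001, 0.001, -1.0]]
contact_force: [1.0, -0.2, -0.4]
finger_gap: 0.0399
finger_force: 0.0
```

The crop shows a white box with a display. It has a round cover with its pin at crop (205,355) and its knob at (345,205), so the choice is right. I move over it next.

Call:
{"method": "apply_moves", "body": {
  "increments": [
    {"dp":[10,-25,0],"rot":[0,0,0],"hand":4},
    {"dp":[10,-25,0],"rot":[0,0,0],"hand":4},
    {"dp":[10,-25,0],"rot":[0,0,0],"hand":4},
    {"dp":[10,-25,0],"rot":[0,0,0],"hand":4},
    {"dp":[10,-25,0],"rot":[0,0,0],"hand":4},
    {"dp":[10,-25,0],"rot":[0,0,0],"hand":4},
    {"dp":[10,-25,0],"rot":[0,0,0],"hand":4}
  ]
}}

```text
time_s: 2.62
ee_pos: [0.5103, 0.1139, 0.2145]
eef_rot: [[0.968, 0.252, -0.0], [0.252, -0.968, -0.001], [-0.0, 0.001, -1.0]]
contact_force: [0.4, -0.0, 0.5]
finger_gap: 0.0401
finger_force: 0.0
```

```bash
python3 - <<'E'
from workcell import bot
import cv2,numpy as np
s=bot.read_state();print(s["time_s"],np.round(s["ee_pos"],4),np.round(s["eef_rot"],3).tolist(),np.round(s["joints"],1))
im=bot.read_camera("wrist"); cv2.imwrite("pics/w1.png",im[:,:,::-1])
for c in("wrist","wrist"):
  bot.read_camera("wrist")
  for q in ("round_cover_knob","round_cover_pin"):
    for d in bot.spot_point(c,q): print(q,np.round(d["point"],4),round(d["confidence"],2))
E
```

```text
2.625 [0.5103 0.1139 0.2145] [[0.968, 0.252, -0.0], [0.252, -0.968, -0.001], [-0.0, 0.001, -1.0]] [  3.7  16.6 -23.6 108.3   7.9  56.6 -98.8]
round_cover_knob [0.5077 0.142  0.0879] 0.6
round_cover_pin [0.5957 0.1697 0.075 ] 0.84
round_cover_knob [0.5112 0.1432 0.087 ] 0.9
round_cover_pin [0.5984 0.1681 0.0756] 0.64
round_cover_pin [0.3646 0.2157 0.0764] 0.64
```

View pics/w1.png

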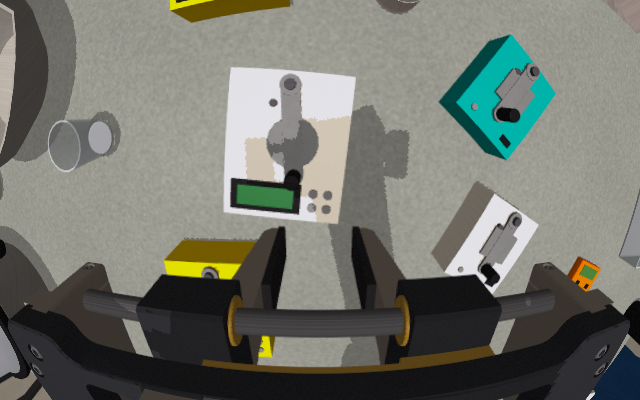

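The wrist view shows the knob at (292,180), the pin at (290,85) and the fingers in line with the swing direction. The white warmer is well to the right at (490,235). I shift sideways, then lower to straddle the knob.

Call:
{"method": "apply_moves", "body": {
  "increments": [
    {"dp":[0.6,-2.6,3],"rot":[0,0,0.0],"hand":4},
    {"dp":[0.6,-2.6,7],"rot":[0,0,-0.05],"hand":4},
    {"dp":[0.6,-2.6,10],"rot":[0,0,-0.05],"hand":4},
    {"dp":[0.6,-2.6,12],"rot":[0,0,-0.05],"hand":4},
    {"dp":[0.6,-2.6,13.2],"rot":[0,0,-0.05],"hand":4},
    {"dp":[0.6,-2.6,13.2],"rot":[0,0,-0.05],"hand":4}
  ]
}}

```text
time_s: 3.72
ee_pos: [0.5092, 0.1419, 0.0821]
eef_rot: [[0.953, 0.302, -0.001], [0.302, -0.953, -0.0], [-0.001, -0.0, -1.0]]
contact_force: [0.1, -0.3, 0.3]
finger_gap: 0.0399
finger_force: 0.0
```

```bash
python3 - <<'E'
from workcell import bot
import cv2,numpy as np
s=bot.read_state();R=s["eef_rot"];p=s["ee_pos"];print(s["time_s"],np.round(p,4),np.round(R,3).tolist(),np.round(s["joints"],1))
im=bot.read_camera("wrist"); cv2.imwrite("pics/w2.png",im[:,:,::-1])
for q in ("round_cover_knob","round_cover_pin"):
    for d in bot.spot_point("wrist",q): print(q,np.round(d["point"],4),round(d["confidence"],2))
# arc plan: knob centre circle about pin, tool yaw follows, TCP lags none
pin=np.array([.598,.168]); a0=np.radians(197.5); yaw0=np.arctan2(R[1,1],R[0,1])
for t in np.arange(0,101,10):
    a=a0+np.radians(t); k=pin+.095*np.array([np.cos(a),np.sin(a)])
    d=np.r_[k-p[:2],0]@R*100
    print(t,np.round(k,3),np.round(d,1), "rz",round(-(a+np.pi/2-2*np.pi-yaw0),2))
E
```

```text
3.725 [0.5092 0.1419 0.0821] [[0.953, 0.302, -0.001], [0.302, -0.953, -0.0], [-0.001, -0.0, -1.0]] [  -1.6   27.8  -21.7  113.4   15.1   41.6 -104.9]
round_cover_knob [0.505  0.1441 0.0883] 0.81
round_cover_pin [0.5946 0.1673 0.077 ] 0.58
0 [0.507 0.139] [-0.2  0.2  0. ] rz 0.0
10 [0.514 0.124] [-0.1  1.8 -0. ] rz -0.17
20 [0.523 0.11 ] [ 0.3  3.4 -0. ] rz -0.35
30 [0.534 0.098] [ 1.   4.9 -0. ] rz -0.52
40 [0.547 0.088] [ 2.   6.3 -0. ] rz -0.7
50 [0.562 0.08 ] [ 3.1  7.5 -0. ] rz -0.87
60 [0.577 0.075] [ 4.5  8.4 -0. ] rz -1.05
70 [0.594 0.073] [ 6.   9.1 -0. ] rz -1.22
80 [0.61  0.074] [ 7.6  9.5 -0. ] rz -1.4
90 [0.627 0.077] [ 9.2  9.7 -0. ] rz -1.57
100 [0.642 0.084] [10.9  9.6 -0. ] rz -1.74
```

View pics/w2.png

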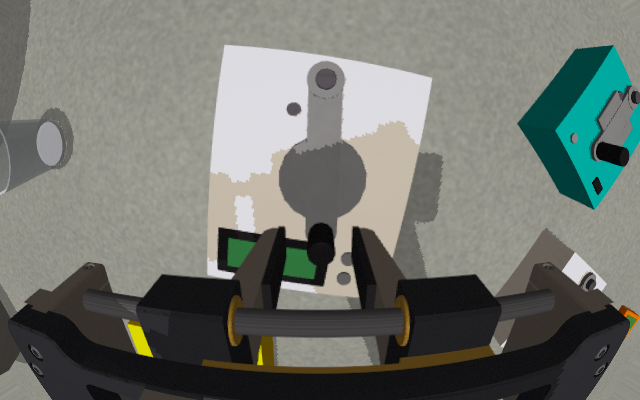

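The knob at (320,245) sits between the fingers. I narrow the cage and swing along the arc.

Call:
{"method": "apply_moves", "body": {
  "increments": [
    {"dp":[-0.1,1.5,0],"rot":[0,0,-0.14],"hand":2.6},
    {"dp":[0.1,2.8,0],"rot":[0,0,-0.28],"hand":2.6},
    {"dp":[0.6,4.0,0],"rot":[0,0,-0.42],"hand":2.6},
    {"dp":[1.2,5.2,0],"rot":[0,0,-0.56],"hand":2.6},
    {"dp":[2.0,6.3,0],"rot":[0,0,-0.7],"hand":2.6},
    {"dp":[2.9,7.3,0],"rot":[0,0,-0.84],"hand":2.6},
    {"dp":[3.9,8.1,0],"rot":[0,0,-0.98],"hand":2.6},
    {"dp":[5.1,8.7,0],"rot":[0,0,-1.12],"hand":2.6},
    {"dp":[6.3,9.2,0],"rot":[0,0,-1.26],"hand":2.6},
    {"dp":[7.6,9.5,0],"rot":[0,0,-1.4],"hand":2.6}
  ]
}}

```text
time_s: 5.12
ee_pos: [0.6111, 0.0735, 0.0833]
eef_rot: [[-0.139, 0.99, 0.0], [0.99, 0.139, -0.001], [-0.001, 0.0, -1.0]]
contact_force: [-0.6, -1.1, 0.5]
finger_gap: 0.0263
finger_force: 0.6
```

```bash
python3 - <<'E'
from workcell import bot
import cv2,numpy as np
s=bot.read_state();print(s["time_s"],np.round(s["ee_pos"],4),np.round(s["eef_rot"],3).tolist(),np.round(s["contact_force"],1),np.round(s["joints"],1))
im=bot.read_camera("wrist"); cv2.imwrite("pics/w3.png",im[:,:,::-1])
for q in ("round_cover_knob","round_cover_pin"):
    for d in bot.spot_point("wrist",q): print(q,np.round(d["point"],4),round(d["confidence"],2))
E
```

```text
5.125 [0.6111 0.0735 0.0833] [[-0.139, 0.99, 0.0], [0.99, 0.139, -0.001], [-0.001, 0.0, -1.0]] [-0.6 -1.1  0.5] [ 17.9  39.2 -38.7 100.4  30.4  51.4 -26.1]
round_cover_knob [0.6071 0.0737 0.089 ] 0.8
round_cover_pin [0.3633 0.2181 0.0764] 0.76
round_cover_pin [0.5984 0.1665 0.0765] 0.72
```

View pics/w3.png

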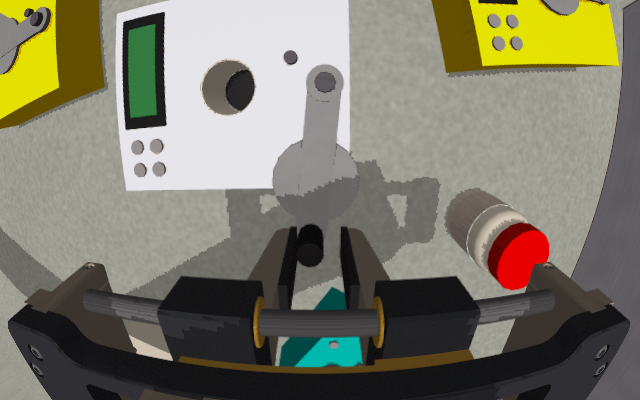

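The well is uncovered at (230,88), and the knob at (310,245) is against the trailing finger. I nudge gently towards the stop.

Call:
{"method": "apply_moves", "body": {
  "increments": [
    {"dp":[0,0.3,0],"rot":[0,0,-0.03],"hand":2.6},
    {"dp":[0,0.6,0],"rot":[0,0,-0.06],"hand":2.6},
    {"dp":[0,0.6,0],"rot":[0,0,-0.06],"hand":2.6}
  ]
}}

```text
time_s: 5.65
ee_pos: [0.6167, 0.0755, 0.0827]
eef_rot: [[-0.195, 0.981, 0.0], [0.981, 0.195, 0.0], [-0.0, 0.0, -1.0]]
contact_force: [0.6, -0.9, -0.5]
finger_gap: 0.0261
finger_force: 0.0
```

Call:
{"method": "apply_moves", "body": {
  "increments": [
    {"dp":[0,0.2,0],"rot":[0,0,-0.02],"hand":2.6},
    {"dp":[0,0.4,0],"rot":[0,0,-0.04],"hand":2.6},
    {"dp":[0,0.4,0],"rot":[0,0,-0.04],"hand":2.6}
  ]
}}

```text
time_s: 6.02
ee_pos: [0.6207, 0.0762, 0.0825]
eef_rot: [[-0.234, 0.972, 0.0], [0.972, 0.234, 0.0], [0.0, 0.0, -1.0]]
contact_force: [-0.7, -0.3, -1.6]
finger_gap: 0.0262
finger_force: 0.0
```

```bash
python3 - <<'E'
from workcell import bot
import cv2,numpy as np
s=bot.read_state();print(s["time_s"],s["contact_force"])
im=bot.read_camera("wrist"); cv2.imwrite("pics/w4.png",im[:,:,::-1])
for q in ("round_cover_knob","round_cover_pin"):
    for d in bot.spot_point("wrist",q): print(q,np.round(d["point"],4),round(d["confidence"],2))
E
```

```text
6.025 [-0.71116745 -0.29228543 -1.55786909]
round_cover_knob [0.6155 0.0739 0.0866] 0.71
round_cover_pin [0.5957 0.1686 0.0757] 0.65
round_cover_pin [0.822  0.3092 0.0753] 0.64
```

View pics/w4.png

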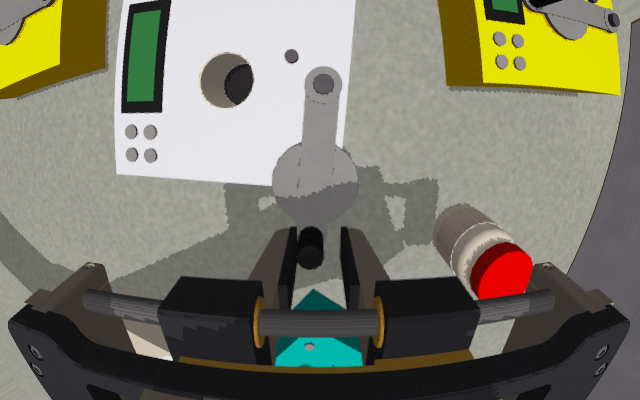

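The knob still follows freely (no stop force yet), so I go on in small steps.

Call:
{"method": "apply_moves", "body": {
  "increments": [
    {"dp":[0.1,0.3,0],"rot":[0,0,-0.03],"hand":2.6},
    {"dp":[0.1,0.5,0],"rot":[0,0,-0.05],"hand":2.6},
    {"dp":[0.1,0.5,0],"rot":[0,0,-0.05],"hand":2.6}
  ]
}}

```text
time_s: 6.55
ee_pos: [0.623, 0.0775, 0.0822]
eef_rot: [[-0.283, 0.959, -0.005], [0.959, 0.283, -0.002], [-0.001, -0.005, -1.0]]
contact_force: [-6.9, -2.7, 5.3]
finger_gap: 0.0263
finger_force: 3.4
```

The force is up at 7 N and the tool lags, so the cover is on its stop. I back the finger off to the middle of the cage, open slightly and lift.

Call:
{"method": "apply_moves", "body": {
  "increments": [
    {"dp":[0,-0.4,0],"rot":[0,0,0],"hand":2.6},
    {"dp":[0,-0.7,0],"rot":[0,0,0],"hand":3.2},
    {"dp":[0,-0.7,0],"rot":[0,0,0],"hand":3.2},
    {"dp":[0,-0.7,-2],"rot":[0,0,0],"hand":3.2},
    {"dp":[0,-0.7,-6],"rot":[0,0,0],"hand":3.2},
    {"dp":[0,-0.7,-12],"rot":[0,0,0],"hand":3.2},
    {"dp":[-3,-0.7,-12],"rot":[0,0,0],"hand":3.2},
    {"dp":[-3,-0.7,-12],"rot":[0,0,0],"hand":3.2},
    {"dp":[-3,-0.7,-12],"rot":[0,0,0],"hand":3.2}
  ]
}}

```text
time_s: 7.68
ee_pos: [0.6265, 0.0482, 0.2028]
eef_rot: [[-0.282, 0.959, -0.0], [0.959, 0.282, 0.001], [0.001, -0.0, -1.0]]
contact_force: [-0.1, -0.1, -1.0]
finger_gap: 0.0321
finger_force: 0.0
```

```bash
python3 - <<'E'
from workcell import bot
import cv2,numpy as np
s=bot.read_state();print(s["time_s"],s["ee_pos"],s["contact_force"])
ims=[bot.read_camera(c) for c in("wrist","top")]
for c in("wrist","top"):
  for q in ("round_cover_knob","round_cover_pin"):
    for d in bot.spot_point(c,q): print(c,q,np.round(d["point"],4),round(d["confidence"],2))
cv2.imwrite("pics/w5.png",np.hstack([ims[0][:,:,::-1][:, 100:500],cv2.resize(ims[1][130:280,200:350,::-1],(400,400))]))
E
```

```text
7.675 [0.6264527  0.04815968 0.20280475] [-0.07050177 -0.11953295 -0.96621085]
wrist round_cover_knob [0.7287 0.2801 0.0869] 0.87
wrist round_cover_knob [0.2721 0.1905 0.0867] 0.72
wrist round_cover_knob [0.6153 0.075  0.0872] 0.65
wrist round_cover_pin [0.8186 0.3077 0.0764] 0.94
wrist round_cover_pin [0.5973 0.1676 0.0734] 0.73
top round_cover_knob [0.6167 0.0712 0.0822] 0.96
top round_cover_knob [0.7284 0.2778 0.0885] 0.96
top round_cover_knob [0.2646 0.1884 0.0854] 0.9
top round_cover_pin [0.8203 0.3112 0.0762] 0.94
top round_cover_pin [0.365  0.2185 0.0789] 0.71
top round_cover_pin [0.5983 0.1653 0.0787] 0.61
```

View pics/w5.png

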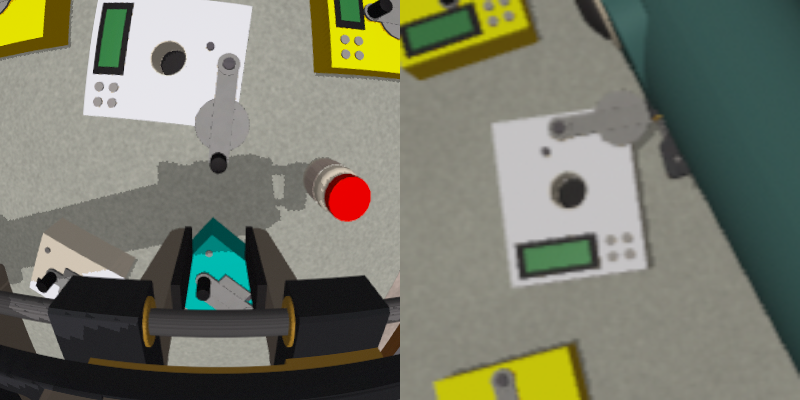

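The cover is open at its stop: the well is clear at crop (168,58) and the knob is out at (218,162), to the robot's right of the pin. The warmer is untouched and the gripper is clear, so I hand in.

```bash
python3 -c "
from workcell import bot
print(bot.sign_off())"
```

```text
the job is handed in; nothing more can be done
None
```

The photometer's round cover is swung open to its stop, the warmer's square cover was left untouched, the gripper is clear of everything, and the job is handed in (no verdict was returned).

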